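# Put tested power devices back in their stock trays

### The job

The devices from the last test run lie mixed on the bench in front of the trays. Put each one back in the tray whose wells are shaped for its kind - the two long modules, the two round discs and the one rectangular relay - each in a well of its own, right way up and flat on the well's floor. Set them down, do not drop or throw them, and do not disturb the dispenser bottle or the microscope eyepiece.

Things in the scene. Friction and masses are not known exactly. Their poses are not given: they have to be found in the camera images.
- module_1: A half-bridge power module: long cream block on a steel base, 94 (own x) x 34 (own y) x 30 mm high, ends stepped down to 9 mm over the outer 13 mm, three screw terminals along the top. Its y sides are flat, 34 mm apart, up to 27 mm high over the middle 68 mm: grip there. Origin: centre of underside; z up. 110 to 225 g. Lies base down on the bench (z = 0). The two are alike.
- module_2: A half-bridge power module: long cream block on a steel base, 94 (own x) x 34 (own y) x 30 mm high, ends stepped down to 9 mm over the outer 13 mm, three screw terminals along the top. Its y sides are flat, 34 mm apart, up to 27 mm high over the middle 68 mm: grip there. Origin: centre of underside; z up. 110 to 225 g. Lies base down on the bench (z = 0). The two are alike.
- disc_1: A press-pack power device: round white ceramic puck with steel flanges and copper face on top, 50 mm diameter, 26 mm high; grip anywhere across its diameter. Origin: centre of underside; z up. 140 to 280 g. Lies flat on the bench (z = 0), copper up. The two are alike.
- disc_2: A press-pack power device: round white ceramic puck with steel flanges and copper face on top, 50 mm diameter, 26 mm high; grip anywhere across its diameter. Origin: centre of underside; z up. 140 to 280 g. Lies flat on the bench (z = 0), copper up. The two are alike.
- relay: A solid-state relay: squat mid-grey rectangular block on an aluminium base, 58 (own x) x 45 (own y) x 28 mm high, x ends stepped down to 16 mm over the outer 10 mm, with screw terminals; white label on top. Its y sides are flat, 45 mm apart, up to the top over the middle 38 mm: grip there. Origin: centre of underside; z up. 80 to 170 g. Lies base down on the bench (z = 0).
- tray_lanes: Tray for the long modules. Grey with dark foam well floors, fixed on the bench, 130 (own x) x 165 (own y) x 10 mm high, white label strip at its -x edge. Origin: centre of underside; z up. Two wells centred at own (0, +40) and (0, -40) mm, floors 4 mm above the bench, 6 mm below the tray's top. Each well is 112 mm (own x) by 52 mm (own y): a module lies along the tray's x, either way round.
- tray_round: Tray for the discs. Grey with dark foam well floors, fixed on the bench, 130 (own x) x 165 (own y) x 10 mm high, white label strip at its -x edge. Origin: centre of underside; z up. Two wells centred at own (0, +40) and (0, -40) mm, floors 4 mm above the bench, 6 mm below the tray's top. Each well is a circle of 68 mm diameter.
- tray_square: Tray for the relay. Grey with dark foam well floors, fixed on the bench, 130 (own x) x 165 (own y) x 10 mm high, white label strip at its -x edge. Origin: centre of underside; z up. Two wells centred at own (0, +40) and (0, -40) mm, floors 4 mm above the bench, 6 mm below the tray's top. Each well is 76 mm (own x) by 63 mm (own y): the relay lies with its length along the tray's x, either way round, in either well.
- bottle: Bystander: white dispenser bottle with a blue collar and a steel press plate, 58 mm diameter, 122 mm high, standing loose at the left of the work. Origin: centre of its underside. Leave it alone.
- eyepiece: Bystander: black microscope eyepiece standing loose at the right of the work, 43 mm diameter, 52 mm high. Origin: centre of its underside. Leave it alone.
Not all that is in view belongs to the job. Leave any green look-alike of the relay alone.

How it is judged:
By the outcome, as a careful person would: the job done as asked, in the order asked, and still so for the second after the job is handed in, with the robot touching nothing.
It also fails if it takes over 120 s, if anything falls off the work surface, if the arm or the gripper's body presses on something with over 40 N, if the wrist force passes 120 N, or if a joint passes its speed limit or range.

### The arm

A 6-joint arm with a two-finger parallel gripper is mounted at the origin on the work surface. World frame = base frame: x ahead of the robot, y to its left, z up, the work surface at z = 0. Lengths are in m, angles in rad, forces in N, time in s.
With the tool pointing down it reaches from about 0.25 to 0.775 m from the base axis. Payload 4 kg.
Tool frame: the origin (TCP) lies between the finger pads; the fingertips stand 19 mm ahead of it and the grasp point (between the pads) is the TCP; z points along the fingers, y is the line along which they close (so a half turn about z gives the same grasp; the last joint's range is limited). The gripper opens to 94 mm and grips with 3 to 60 N. Pads are 16 mm wide; open, the fingers measure 119 mm over their backs; the gripper's body (75 mm by 177 mm) begins 78 mm behind the grasp point.
Start: joints at [-1.324, 0.087, 1.371, -0, 1.684, -0.103], TCP at [0.188, -0.517, 0.225] pointing down, gripper open.
Joint ranges: [-3.1, 3.1], [-0.76, 2.03], [0.27, 2.55], [-1.08, 4.22], [0.17, 2.65], [-2.57, 2.57]. Speed limits (rad/s): [2.79, 2.79, 3.14, 3.14, 3.14, 3.14].

### API

Orientations are given as a unit quaternion [w, x, y, z].
In Python, from bench import robot gives the robot as it stands.
- The arm moves only by the tool play_rows, never from a script. Its argument "commands" is a list of rows, each an object of numbers: "jaw": the opening, from 0 (shut) to 1 (fully open); "tx", "ty", "tz": the shift along the tool's x, y, z in cm; "wx", "wy", "wz": the turn, a rotation vector about the tool's x, y, z in rad. A call has 1 to 12 rows; each row is the pose to reach, as a shift and turn from the pose commanded when the call began, along the tool's axes at that moment; what a row does not reach only later rows make up. A row lasts 1/8 s, in which the tool goes at most 62.5 mm and 10.7 degrees, less where a joint would pass 70% of its speed; a pose out of reach is approached as far as the arm can. A call with a gripper value outside its range is refused whole. The fingers move at their own pace and stop on an object; "force" is the grip in N (left out, the last holds). Time passes only in rows, so rows that repeat a pose let the fingers close. It gives the time, the measured TCP pose, the force, the opening and the grip force at its end, in the units of the state.
- robot.state(): the state, without advancing time (a new reading comes with each control period).
- robot.camera(name): name is "side" or "top"; returns a dict with "pixels" (480x640x3 uint8, blue, green, red), "intrinsics" (3x3 intrinsics, pixels), "rvec" (rotation vector, rad) and "tvec" (3), from world to camera coordinates, as OpenCV has them. Camera axes: x right, y down, z forward; pixel columns grow to the right and rows downward; lengths in m; the calibration is good to about 2 mm. A picture is of the moment at which its call begins. There is no depth.
- robot.finish_job(): hands the job in; it is judged then, once.
Trained networks look in the newest picture that a camera, given by its name, has taken for a name from the list of things; names that differ only in an ending like _2 or _b are one class to them, and where a whole thing is asked for, a point or a joint stands for the part that bears it (a point fixed in the world has none). Each returns a list of dicts, best first, with "confidence" (0 to 1); they miss things now and then, are a little off and sometimes report something else, mostly with a low value. They report only what shows in the picture. A call takes as long as a camera call. They do not tell look-alikes from the thing itself.
- robot.look_for(name, camera): "centre" ([column, row] in pixels, amid what is visible of it).
- robot.outline_of(name, camera): "mask" (480x640 bool, what is visible of it) and "centre" ([column, row] in pixels, amid what is visible of it).
The state is a dict: "time": time; "joint_pos": joint angles; "joint_vel": joint speeds; "effort": joint torques, N m; "ee_pos": TCP position; "eef_rot": TCP orientation; "contact_force": force on the tool from outside, world axes, zero at the start; "moment": the same for the moment, N m; "grip_width": opening from 0.0 (shut) to 1.0 (fully open); "grip_force": force on a finger pad.
Only numpy, scipy, OpenCV 4.12 (cv2) and the standard library are available. Lean on these libraries where they do the work, as an engineer would, in place of code of your own. Each camera call takes 0.05 s, during which the arm holds its last target. There are 200 camera calls.

## Working session

There is one attempt and no reset: what is moved stays moved. The work goes in short steps, Python scripts to look and compute and a tool call to move; the robot and the scene stay as the last step left them, time stands still between calls to the robot, and variables do not carry over. Pictures are saved under pics/ and viewed, at most 14 in all, crops included, and the job is handed in when it is done.

Besides the shell and the picture viewer there is one more tool, called after "Call:" as name(argument=value, ...), one argument or row to a line, values as JSON. play_rows: Moves the arm, as the interface text tells. Its arguments: {"type":"object","properties":{"commands":{"type":"array","items":{"type":"object","properties":{"jaw":{"type":"number"},"tx":{"type":"number"},"ty":{"type":"number"},"tz":{"type":"number"},"wx":{"type":"number"},"wy":{"type":"number"},"wz":{"type":"number"}}}},"force":{"type":"number"}},"required":["commands"]}

```bash
ls; mkdir -p pics; python3 - <<'E'
from bench import robot
import cv2
for n in("top","side"):
    c=robot.camera(n); cv2.imwrite(f"pics/{n}0.png",c["pixels"])
    print(n,c["intrinsics"],c["rvec"],c["tvec"])
s=robot.state();print(s)
E
```

```text
pics
top [[608.1885726    0.         325.40345599]
 [  0.         608.1885726  253.61189074]
 [  0.           0.           1.        ]] [ 2.16371041 -2.15213335  0.17681704] [-0.01753293  0.44822568  1.42325371]
side [[622.67853787   0.         326.1512958 ]
 [  0.         622.67853787 236.28632779]
 [  0.           0.           1.        ]] [ 2.04884557 -0.59508893  0.33116596] [-0.39427702  0.1391389   1.57593482]
{'time': 0.1, 'joint_pos': array([-1.32406330e+00,  8.78943982e-02,  1.37210638e+00,  8.44208291e-07,
        1.68359907e+00, -1.03107837e-01]), 'joint_vel': array([ 0.00045988, -0.00075287, -0.00266704,  0.00207391, -0.00039311,
       -0.00099537]), 'effort': array([ 1.62005261e-03, -3.41253340e+01, -3.03302050e+01,  7.20340200e-02,
        3.04462994e-02, -1.02343802e-04]), 'ee_pos': array([ 0.18839061, -0.51623995,  0.22341226]), 'eef_rot': array([-1.00104252e-03,  9.84739885e-01,  1.74029743e-01, -7.15907397e-05]), 'contact_force': array([ 0.68528976,  0.06006487, -0.34754416]), 'moment': array([-0.01181465, -0.03195038, -0.04457854]), 'grip_force': 0.0, 'grip_width': 0.9993833722995923}
```

View pics/top0.png

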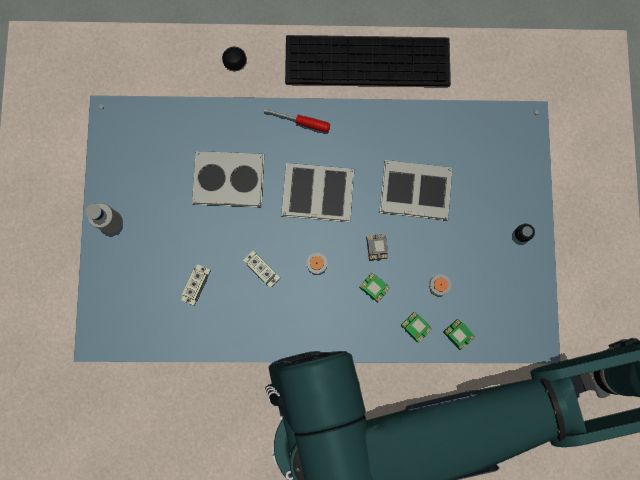

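View pics/side0.png

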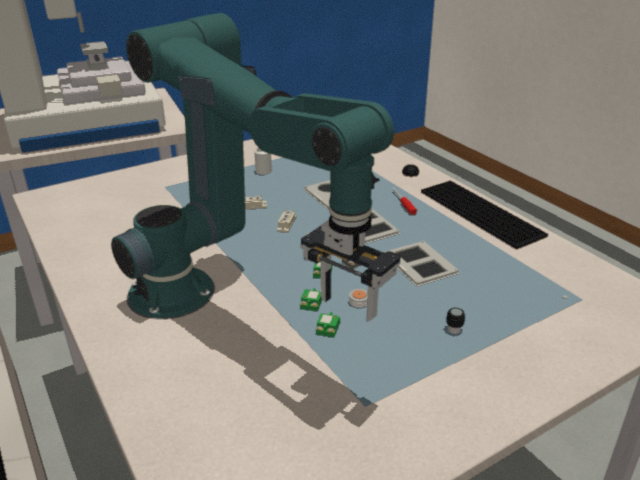

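The top view shows the modules at about (196,285) and (262,268), the discs at (317,264) and (440,286), and the grey relay at (377,247). There are three green look-alikes around (375,288), (416,327) and (459,334). The trays are round (229,179), lanes (318,192) and square (417,190). In the side view the gripper is open and hanging over the right-hand part.

```bash
cat > h.py <<'E'
import numpy as np, cv2
from bench import robot
def cam(n):
    c=robot.camera(n); c["R"]=cv2.Rodrigues(np.array(c["rvec"],float))[0]; c["t"]=np.array(c["tvec"],float).ravel(); return c
def back(c,uv,z):
    uv=np.atleast_2d(uv).astype(float)
    d=np.c_[uv,np.ones(len(uv))]@np.linalg.inv(c["intrinsics"]).T@c["R"]; o=-c["R"].T@c["t"]
    return (o+d*((z-o[2])/d[:,2])[:,None])[:,:2]
def find(c,camname,name,h,minc=.2):
    """centre (m), long/short size (m), yaw of long side (rad) by mask back-projected at mid height"""
    out=[]
    for r in robot.outline_of(name,camname):
        if r["confidence"]<minc: continue
        m=r["mask"]; v,u=np.nonzero(m)
        p=back(c,np.c_[u,v],h/2)
        (cx,cy),(a,b),_=rect=cv2.minAreaRect((p*1000).astype(np.float32))
        q=cv2.boxPoints(rect); e=max(q[1]-q[0],q[2]-q[1],key=np.linalg.norm)
        yaw=(np.arctan2(e[1],e[0])+np.pi/2)%np.pi-np.pi/2
        col=c["pixels"][m].mean(0).astype(int)
        out.append((p.mean(0).round(4),np.array([cx,cy]).round(1),max(a,b).__round__(),min(a,b).__round__(),round(np.degrees(yaw),1),[int(x) for x in np.r_[u.mean(),v.mean()]],round(r["confidence"],2),col))
    return out
H=dict(module_1=.03,disc_1=.026,relay=.028,tray_lanes=.01,tray_round=.01,tray_square=.01,bottle=.122,eyepiece=.052)
E
python3 - <<'E'
from h import *
c=cam("top")
for n in H:
    for o in find(c,"top",n,H[n]): print(n,*o)
p=c["pixels"][140:345,180:490]; cv2.imwrite("pics/crop1.png",cv2.resize(p,None,fx=2.5,fy=2.5,interpolation=cv2.INTER_CUBIC))
E
```

```text
module_1 [0.4139 0.1404] [413.6 139.5] 95 36 45.5 [260, 268] 0.92 [139 155 152]
module_1 [0.3749 0.296 ] [375.4 296.6] 92 39 -22.5 [195, 284] 0.85 [128 143 144]
module_1 [ 0.3778 -0.2917] [ 378.6 -291.3] 51 48 -89.7 [439, 284] 0.29 [103 123 153]
disc_1 [0.4296 0.0066] [429.2   7.1] 51 48 0.4 [316, 262] 0.64 [116 138 162]
disc_1 [ 0.3781 -0.2917] [ 377.7 -291.7] 51 51 -1.2 [439, 284] 0.59 [103 123 152]
relay [ 0.4691 -0.1406] [ 469.6 -140.5] 62 48 6.5 [376, 246] 0.92 [104 114 117]
relay [ 0.26   -0.3346] [ 260.2 -335.5] 61 50 44.1 [458, 333] 0.87 [ 78 120  82]
relay [ 0.2765 -0.2329] [ 276.5 -233.9] 60 48 44.8 [416, 326] 0.72 [ 85 129  90]
relay [ 0.37   -0.1352] [ 370.6 -135.3] 61 48 45.0 [374, 287] 0.57 [ 90 133  95]
tray_lanes [0.6058 0.0043] [606.7   3.3] 175 138 85.2 [317, 192] 0.6 [104 109 109]
tray_round [0.6374 0.2261] [637.9 226.1] 171 136 88.1 [227, 178] 0.78 [117 124 124]
tray_square [ 0.6139 -0.2395] [ 614.2 -239.6] 171 136 83.9 [415, 189] 0.89 [105 111 111]
bottle [0.5265 0.506 ] [527.7 507.4] 94 58 59.6 [103, 217] 0.77 [ 97 100  99]
eyepiece [ 0.5047 -0.4987] [ 504.5 -498.4] 50 42 -89.6 [524, 232] 0.77 [49 48 44]
```

View pics/crop1.png

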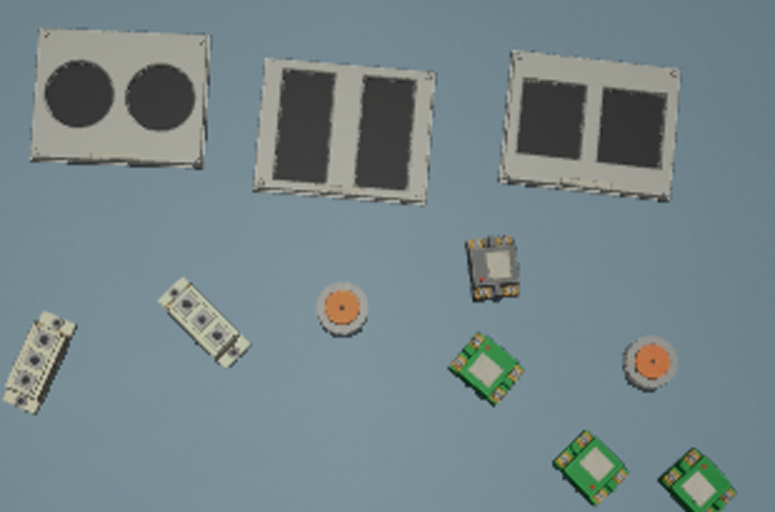

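```bash
cat >> h.py <<'E'
def pose():
    s=robot.state(); w,x,y,z=s["eef_rot"]
    from scipy.spatial.transform import Rotation as Ro
    return np.array(s["ee_pos"]),Ro.from_quat([x,y,z,w]),s
def go(*wps):
    """wps (x,y,z,closing-axis yaw deg): rows relative to the measured pose, half-turn nearest to wz=0 or joint-6 mid"""
    from scipy.spatial.transform import Rotation as Ro
    p,R,s=pose(); print("t",round(s["time"],2),"p",p.round(4),"q6",s["joint_pos"][5].round(2),"closing",np.degrees(np.arctan2(R.as_matrix()[1,1],R.as_matrix()[0,1])).round(1),"F",np.round(s["contact_force"],1),"jaw",round(s["grip_width"],3),"gf",round(s["grip_force"],1))
    for x,y,z,cy in wps:
        for k in(0,180):
            a=np.radians(cy+k); Y=np.array([np.cos(a),np.sin(a),0]); Z=np.array([0,0,-1.]); D=Ro.from_matrix(np.c_[np.cross(Y,Z),Y,Z])
            w=(R.inv()*D).as_rotvec()
            d=R.inv().apply(np.array([x,y,z])-p)*100
            print(" cy",cy+k,"t(cm)",d.round(2),"w",w.round(3),"q1",np.arctan2(y,x).round(2))
E
python3 - <<'E'
from h import *
c=cam("top"); g=c["pixels"].max(2)
for n,(u0,v0,u1,v1) in dict(round=(192,150,265,208),lanes=(282,162,355,222),square=(380,160,453,222)).items():
    m=(g[v0:v1,u0:u1]<90).astype(np.uint8)
    k,l,st,ce=cv2.connectedComponentsWithStats(m)
    for i in range(1,k):
        if st[i,4]<300: continue
        v,u=np.nonzero(l==i); p=back(c,np.c_[u+u0,v+v0],.007)
        r=cv2.minAreaRect((p*1000).astype(np.float32)); print(n,st[i,4],p.mean(0).round(4),np.round(r[1]),round(r[2],1))
b=c["pixels"].astype(int); m=((b[...,2]-b[...,0]>90)).astype(np.uint8); m[:230]=0
k,l,st,ce=cv2.connectedComponentsWithStats(m)
for i in range(1,k):
    if st[i,4]>40: print("copper",st[i,4],ce[i],back(c,ce[i],.026).round(4))
go((.414,.1395,.12,135.5),(.414,.1395,.028,135.5))
E
```

```text
round 562 [0.6404 0.2668] [66. 64.] 1.6
round 566 [0.6378 0.1869] [64. 67.] 0.6
lanes 904 [0.6103 0.0446] [ 52. 112.] 85.9
lanes 899 [ 0.6038 -0.0355] [ 51. 112.] 85.5
square 735 [ 0.6196 -0.2003] [63. 76.] 83.7
square 743 [ 0.6113 -0.2796] [63. 77.] 83.6
copper 129 [316.34883721 262.4496124 ] [[0.4276 0.0064]]
copper 134 [440.55970149 284.08208955] [[ 0.3774 -0.2915]]
t 0.6 p [ 0.1885 -0.5167  0.2245] q6 -0.1 closing -70.0 F [-0.6  0.  -0.3] jaw 0.998 gf 0.0
 cy 135.5 t(cm) [ 43.67 -53.92  10.44] w [ 0.    -0.     2.697] q1 0.33
 cy 315.5 t(cm) [ 43.67 -53.92  10.44] w [ 0.     0.    -0.444] q1 0.33
 cy 135.5 t(cm) [ 43.67 -53.92  19.64] w [ 0.    -0.     2.697] q1 0.33
 cy 315.5 t(cm) [ 43.67 -53.92  19.64] w [ 0.     0.    -0.444] q1 0.33
```

Call:
play_rows(
  commands=[
    {"tx": 43.7, "ty": -53.9, "tz": 8, "wz": -0.444, "jaw": 0.8},
    {"tx": 43.7, "ty": -53.9, "tz": 8, "wz": -0.444, "jaw": 0.8},
    {"tx": 43.7, "ty": -53.9, "tz": 8, "wz": -0.444, "jaw": 0.8},
    {"tx": 43.7, "ty": -53.9, "tz": 8, "wz": -0.444, "jaw": 0.8},
    {"tx": 43.7, "ty": -53.9, "tz": 10, "wz": -0.444, "jaw": 0.8},
    {"tx": 43.7, "ty": -53.9, "tz": 10, "wz": -0.444, "jaw": 0.8},
    {"tx": 43.7, "ty": -53.9, "tz": 10, "wz": -0.444, "jaw": 0.8},
    {"tx": 43.7, "ty": -53.9, "tz": 10, "wz": -0.444, "jaw": 0.8},
    {"tx": 43.7, "ty": -53.9, "tz": 10, "wz": -0.444, "jaw": 0.8},
    {"tx": 43.7, "ty": -53.9, "tz": 10, "wz": -0.444, "jaw": 0.8},
    {"tx": 43.7, "ty": -53.9, "tz": 10, "wz": -0.444, "jaw": 0.8},
    {"tx": 43.7, "ty": -53.9, "tz": 10, "wz": -0.444, "jaw": 0.8},
  ],
  force=30,
)

```text
$.commands[0]: bad value
```

```bash
python3 - <<'E'
from h import *
c=cam("side"); cv2.imwrite("pics/side1.png",c["pixels"][120:320,150:450].repeat(2,0).repeat(2,1))
go((.414,.1395,.028,135.5))
E
```

```text
t 0.65 p [ 0.1885 -0.5167  0.2246] q6 -0.1 closing -70.0 F [0.1 0.  0.3] jaw 0.996 gf 0.0
 cy 135.5 t(cm) [ 43.67 -53.92  19.64] w [ 0.    -0.     2.697] q1 0.33
 cy 315.5 t(cm) [ 43.67 -53.92  19.64] w [ 0.     0.    -0.444] q1 0.33
```

View pics/side1.png

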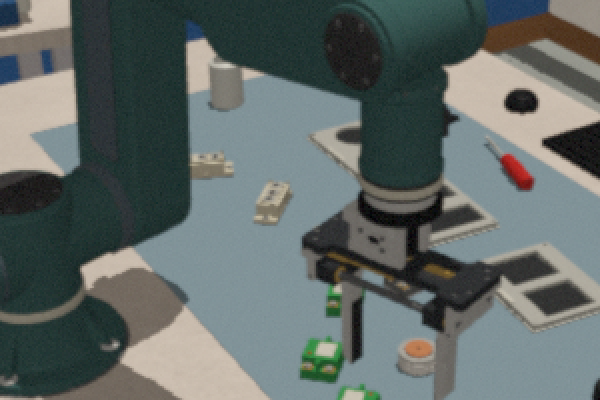

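The move was refused and the arm hasn't moved; the picture still shows the start pose. The rows probably need every field, so I'll try one row with all seven.

Call:
play_rows(
  commands=[
    {"tx": 6, "ty": -7, "tz": 1, "wx": 0, "wy": 0, "wz": -0.1, "jaw": 0.8},
  ],
  force=30,
)

```text
time: 0.78
ee_pos: [0.2097, -0.4603, 0.2169]
eef_rot: [-0.0, 0.975, 0.222, -0.0]
contact_force: [1.9, 0.8, -1.1]
grip_width: 0.922
grip_force: 0.0
```

```bash
python3 - <<'E'
from h import *
go((.414,.1395,.12,315.5))
E
```

```text
t 0.78 p [ 0.2097 -0.4603  0.2169] q6 -0.13 closing -64.3 F [ 1.9  0.8 -1.1] jaw 0.922 gf 0.0
 cy 315.5 t(cm) [ 44.42 -45.18   9.68] w [-0.     0.    -0.346] q1 0.33
 cy 495.5 t(cm) [ 44.42 -45.18   9.68] w [0.    0.    2.796] q1 0.33
```

Call:
play_rows(
  commands=[
    {"tx": 44.4, "ty": -45, "tz": 8, "wx": 0, "wy": 0, "wz": -0.346, "jaw": 0.8},
    {"tx": 44.4, "ty": -45, "tz": 8, "wx": 0, "wy": 0, "wz": -0.346, "jaw": 0.8},
    {"tx": 44.4, "ty": -45, "tz": 8, "wx": 0, "wy": 0, "wz": -0.346, "jaw": 0.8},
    {"tx": 44.4, "ty": -45, "tz": 8, "wx": 0, "wy": 0, "wz": -0.346, "jaw": 0.8},
    {"tx": 44.4, "ty": -45, "tz": 10, "wx": 0, "wy": 0, "wz": -0.346, "jaw": 0.8},
    {"tx": 44.4, "ty": -45, "tz": 10, "wx": 0, "wy": 0, "wz": -0.346, "jaw": 0.8},
    {"tx": 44.4, "ty": -45, "tz": 10, "wx": 0, "wy": 0, "wz": -0.346, "jaw": 0.8},
    {"tx": 44.4, "ty": -45, "tz": 10, "wx": 0, "wy": 0, "wz": -0.346, "jaw": 0.8},
    {"tx": 44.4, "ty": -45, "tz": 10, "wx": 0, "wy": 0, "wz": -0.346, "jaw": 0.8},
    {"tx": 44.4, "ty": -45, "tz": 10, "wx": 0, "wy": 0, "wz": -0.346, "jaw": 0.8},
    {"tx": 44.4, "ty": -45, "tz": 10, "wx": 0, "wy": 0, "wz": -0.346, "jaw": 0.8},
    {"tx": 44.4, "ty": -45, "tz": 10, "wx": 0, "wy": 0, "wz": -0.346, "jaw": 0.8},
  ],
  force=30,
)

```text
time: 2.28
ee_pos: [0.4143, 0.1399, 0.1175]
eef_rot: [0.0, 0.922, 0.388, -0.001]
contact_force: [-0.1, -0.6, -0.1]
grip_width: 0.8
grip_force: 0.0
```

```bash
python3 - <<'E'
from h import *
c=cam("side"); cv2.imwrite("pics/side2.png",c["pixels"][120:320,150:450].repeat(2,0).repeat(2,1))
go((.414,.1395,.028,315.5))
E
```

```text
t 2.33 p [0.4144 0.139  0.1178] q6 0.97 closing -44.4 F [-0.4 -0.  -0.1] jaw 0.797 gf 0.0
 cy 315.5 t(cm) [ 0.02 -0.07  8.98] w [0.001 0.001 0.002] q1 0.33
 cy 495.5 t(cm) [ 0.02 -0.07  8.98] w [-2.00e-03  1.00e-03 -3.14e+00] q1 0.33
```

View pics/side2.png

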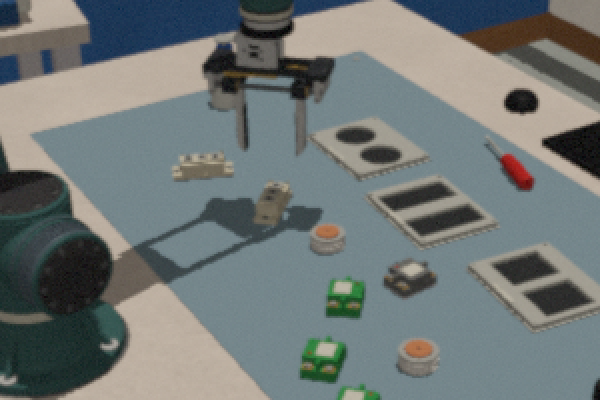

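The side picture shows the fingers straddling the first module at crop (270,200), aligned with it. I'll descend and grip.

Call:
play_rows(
  commands=[
    {"tx": 0, "ty": 0, "tz": 4, "wx": 0, "wy": 0, "wz": 0, "jaw": 0.8},
    {"tx": 0, "ty": 0, "tz": 7, "wx": 0, "wy": 0, "wz": 0, "jaw": 0.8},
    {"tx": 0, "ty": 0, "tz": 9, "wx": 0, "wy": 0, "wz": 0, "jaw": 0.8},
    {"tx": 0, "ty": 0, "tz": 9, "wx": 0, "wy": 0, "wz": 0, "jaw": 0.6},
    {"tx": 0, "ty": 0, "tz": 9, "wx": 0, "wy": 0, "wz": 0, "jaw": 0.45},
    {"tx": 0, "ty": 0, "tz": 9, "wx": 0, "wy": 0, "wz": 0, "jaw": 0.3},
    {"tx": 0, "ty": 0, "tz": 9, "wx": 0, "wy": 0, "wz": 0, "jaw": 0.25},
    {"tx": 0, "ty": 0, "tz": 9, "wx": 0, "wy": 0, "wz": 0, "jaw": 0.25},
  ],
  force=30,
)

```text
time: 3.32
ee_pos: [0.4147, 0.1401, 0.0284]
eef_rot: [-0.0, 0.922, 0.388, 0.0]
contact_force: [-2.7, 0.5, 4.1]
grip_width: 0.362
grip_force: 30.0
```

```bash
python3 - <<'E'
from h import *
go((.414,.1395,.11,315.5),(.6103,.0446,.11,265.4),(.6103,.0446,.032,265.4))
E
```

```text
t 3.33 p [0.4147 0.1401 0.0284] q6 0.97 closing -44.4 F [-2.7  0.5  4.1] jaw 0.362 gf 30.0
 cy 315.5 t(cm) [-0.09 -0.01 -8.16] w [-0.    -0.001  0.002] q1 0.33
 cy 495.5 t(cm) [-0.09 -0.01 -8.16] w [ 1.00e-03 -0.00e+00 -3.14e+00] q1 0.33
 cy 265.4 t(cm) [ 6.87 20.66 -8.15] w [-0.    -0.001  0.876] q1 0.07
 cy 445.4 t(cm) [ 6.87 20.66 -8.15] w [ 1.000e-03 -1.000e-03 -2.265e+00] q1 0.07
 cy 265.4 t(cm) [ 6.86 20.66 -0.35] w [-0.    -0.001  0.876] q1 0.07
 cy 445.4 t(cm) [ 6.86 20.66 -0.35] w [ 1.000e-03 -1.000e-03 -2.265e+00] q1 0.07
```

Call:
play_rows(
  commands=[
    {"tx": 0, "ty": 0, "tz": -3, "wx": 0, "wy": 0, "wz": 0, "jaw": 0.25},
    {"tx": 0, "ty": 0, "tz": -8.2, "wx": 0, "wy": 0, "wz": 0, "jaw": 0.25},
    {"tx": 2, "ty": 5, "tz": -8.2, "wx": 0, "wy": 0, "wz": 0.18, "jaw": 0.25},
    {"tx": 3.5, "ty": 10, "tz": -8.2, "wx": 0, "wy": 0, "wz": 0.36, "jaw": 0.25},
    {"tx": 5, "ty": 15, "tz": -8.2, "wx": 0, "wy": 0, "wz": 0.54, "jaw": 0.25},
    {"tx": 6.2, "ty": 19, "tz": -8.2, "wx": 0, "wy": 0, "wz": 0.72, "jaw": 0.25},
    {"tx": 6.9, "ty": 20.7, "tz": -8.2, "wx": 0, "wy": 0, "wz": 0.876, "jaw": 0.25},
    {"tx": 6.9, "ty": 20.7, "tz": -8.2, "wx": 0, "wy": 0, "wz": 0.876, "jaw": 0.25},
    {"tx": 6.9, "ty": 20.7, "tz": -6, "wx": 0, "wy": 0, "wz": 0.876, "jaw": 0.25},
    {"tx": 6.9, "ty": 20.7, "tz": -4, "wx": 0, "wy": 0, "wz": 0.876, "jaw": 0.25},
    {"tx": 6.9, "ty": 20.7, "tz": -4, "wx": 0, "wy": 0, "wz": 0.876, "jaw": 0.25},
  ],
  force=30,
)

```text
time: 4.7
ee_pos: [0.6078, 0.045, 0.0652]
eef_rot: [0.0, 0.999, -0.039, -0.003]
contact_force: [0.7, 0.7, -2.0]
grip_width: 0.362
grip_force: 30.0
```

```bash
python3 - <<'E'
from h import *
c=cam("side"); cv2.imwrite("pics/side3.png",c["pixels"][120:320,250:500].repeat(3,0).repeat(3,1))
go((.6103,.0446,.0325,265.4))
E
```

```text
t 4.75 p [0.6091 0.0449 0.0668] q6 1.63 closing -94.5 F [-1.  -0.3 -1. ] jaw 0.36 gf 30.0
 cy 265.4 t(cm) [0.13 0.02 3.43] w [0.    0.003 0.003] q1 0.07
 cy 445.4 t(cm) [0.13 0.02 3.43] w [-0.004  0.    -3.139] q1 0.07
```

View pics/side3.png

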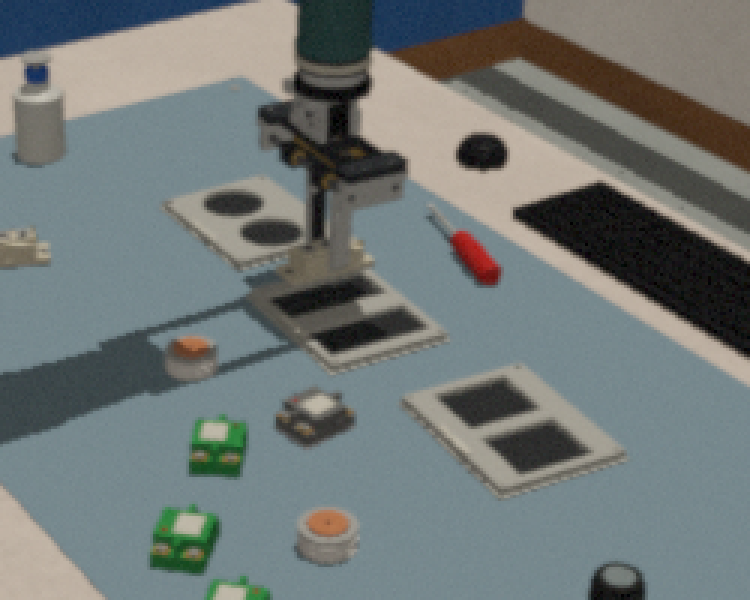

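The module is held level above the left well of the lanes tray, at crop (325,265). I'll lower it.

Call:
play_rows(
  commands=[
    {"tx": 0.1, "ty": 0, "tz": 1.5, "wx": 0, "wy": 0, "wz": 0, "jaw": 0.25},
    {"tx": 0.1, "ty": 0, "tz": 2.5, "wx": 0, "wy": 0, "wz": 0, "jaw": 0.25},
    {"tx": 0.1, "ty": 0, "tz": 3.0, "wx": 0, "wy": 0, "wz": 0, "jaw": 0.25},
    {"tx": 0.1, "ty": 0, "tz": 3.3, "wx": 0, "wy": 0, "wz": 0, "jaw": 0.25},
    {"tx": 0.1, "ty": 0, "tz": 3.4, "wx": 0, "wy": 0, "wz": 0, "jaw": 0.25},
    {"tx": 0.1, "ty": 0, "tz": 3.45, "wx": 0, "wy": 0, "wz": 0, "jaw": 0.25},
    {"tx": 0.1, "ty": 0, "tz": 3.45, "wx": 0, "wy": 0, "wz": 0, "jaw": 0.25},
  ],
  force=30,
)

```text
time: 5.62
ee_pos: [0.6119, 0.0441, 0.0335]
eef_rot: [0.0, 0.999, -0.04, 0.0]
contact_force: [-0.2, 0.4, -2.3]
grip_width: 0.357
grip_force: 30.0
```

Call:
play_rows(
  commands=[
    {"tx": 0, "ty": 0, "tz": 0.1, "wx": 0, "wy": 0, "wz": 0, "jaw": 0.25},
    {"tx": 0, "ty": 0, "tz": 0.15, "wx": 0, "wy": 0, "wz": 0, "jaw": 0.25},
    {"tx": 0, "ty": 0, "tz": 0.15, "wx": 0, "wy": 0, "wz": 0, "jaw": 0.25},
  ],
  force=30,
)

```text
time: 6.0
ee_pos: [0.612, 0.0441, 0.0325]
eef_rot: [0.0, 0.999, -0.04, 0.0]
contact_force: [-1.9, -0.5, 2.0]
grip_width: 0.357
grip_force: 30.0
```

Call:
play_rows(
  commands=[
    {"tx": 0, "ty": 0, "tz": 0.15, "wx": 0, "wy": 0, "wz": 0, "jaw": 0.45},
    {"tx": 0, "ty": 0, "tz": 0.15, "wx": 0, "wy": 0, "wz": 0, "jaw": 0.55},
    {"tx": 0, "ty": 0, "tz": 0.15, "wx": 0, "wy": 0, "wz": 0, "jaw": 0.55},
    {"tx": 0, "ty": 0, "tz": -2, "wx": 0, "wy": 0, "wz": 0, "jaw": 0.55},
    {"tx": 0, "ty": 0, "tz": -5, "wx": 0, "wy": 0, "wz": 0, "jaw": 0.55},
    {"tx": 0, "ty": 0, "tz": -9, "wx": 0, "wy": 0, "wz": 0, "jaw": 0.55},
    {"tx": 0, "ty": 0, "tz": -9, "wx": 0, "wy": 0, "wz": 0, "jaw": 0.55},
  ],
  force=30,
)

```text
time: 6.88
ee_pos: [0.6143, 0.0441, 0.1263]
eef_rot: [-0.0, 0.999, -0.04, 0.005]
contact_force: [0.7, -0.4, -0.3]
grip_width: 0.547
grip_force: 0.0
```

```bash
python3 - <<'E'
from h import *
c=cam("side"); cv2.imwrite("pics/side4.png",c["pixels"][160:310,250:450].repeat(3,0).repeat(3,1))
go((.375,.296,.12,67.5))
E
```

```text
t 6.92 p [0.6128 0.0441 0.1236] q6 1.63 closing -94.6 F [ 0.3  0.4 -0.7] jaw 0.548 gf 0.0
 cy 67.5 t(cm) [-25.72 -23.2    0.25] w [ 6.000e-03 -1.000e-03 -2.829e+00] q1 0.67
 cy 247.5 t(cm) [-25.72 -23.2    0.25] w [-0.001 -0.004  0.313] q1 0.67
```

View pics/side4.png

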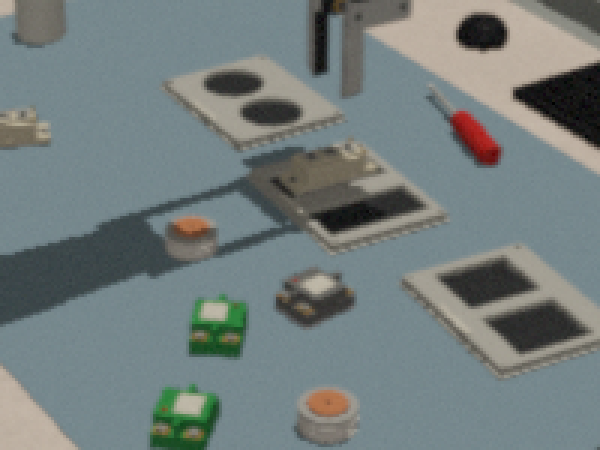

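The module sits in the upper lane well at crop (325,165). Next is module two.

Call:
play_rows(
  commands=[
    {"tx": -5, "ty": -4.5, "tz": 0, "wx": 0, "wy": 0, "wz": -0.18, "jaw": 0.8},
    {"tx": -9, "ty": -8, "tz": 0, "wx": 0, "wy": 0, "wz": -0.36, "jaw": 0.8},
    {"tx": -13, "ty": -12, "tz": 0, "wx": 0, "wy": 0, "wz": -0.54, "jaw": 0.8},
    {"tx": -17, "ty": -15.5, "tz": 0, "wx": 0, "wy": 0, "wz": -0.72, "jaw": 0.8},
    {"tx": -21, "ty": -19, "tz": 0, "wx": 0, "wy": 0, "wz": -0.9, "jaw": 0.8},
    {"tx": -24, "ty": -22, "tz": 0, "wx": 0, "wy": 0, "wz": -1.08, "jaw": 0.8},
    {"tx": -25.7, "ty": -23.2, "tz": 0.2, "wx": 0, "wy": 0, "wz": -1.26, "jaw": 0.8},
    {"tx": -25.7, "ty": -23.2, "tz": 0.2, "wx": 0, "wy": 0, "wz": -1.44, "jaw": 0.8},
    {"tx": -25.7, "ty": -23.2, "tz": 0.2, "wx": 0, "wy": 0, "wz": -1.62, "jaw": 0.8},
    {"tx": -25.7, "ty": -23.2, "tz": 0.2, "wx": 0, "wy": 0, "wz": -1.8, "jaw": 0.8},
    {"tx": -25.7, "ty": -23.2, "tz": 0.2, "wx": 0, "wy": 0, "wz": -1.98, "jaw": 0.8},
    {"tx": -25.7, "ty": -23.2, "tz": 0.2, "wx": 0, "wy": 0, "wz": -2.16, "jaw": 0.8},
  ],
)

```text
time: 8.43
ee_pos: [0.373, 0.2953, 0.1174]
eef_rot: [-0.001, 0.504, 0.864, -0.002]
contact_force: [-0.2, -0.5, -0.4]
grip_width: 0.797
grip_force: 0.0
```

```bash
python3 - <<'E'
from h import *
go((.375,.296,.028,67.5))
E
```

```text
t 8.43 p [0.373  0.2953 0.1174] q6 0.04 closing 29.5 F [-0.2 -0.5 -0.4] jaw 0.797 gf 0.0
 cy 67.5 t(cm) [-0.04  0.25  8.94] w [-0.004 -0.001 -0.663] q1 0.67
 cy 247.5 t(cm) [-0.04  0.25  8.94] w [-1.000e-03  5.000e-03  2.478e+00] q1 0.67
```

Call:
play_rows(
  commands=[
    {"tx": 0, "ty": 0.2, "tz": 0, "wx": 0, "wy": 0, "wz": -0.18, "jaw": 0.8},
    {"tx": 0, "ty": 0.2, "tz": 0, "wx": 0, "wy": 0, "wz": -0.36, "jaw": 0.8},
    {"tx": 0, "ty": 0.2, "tz": 0, "wx": 0, "wy": 0, "wz": -0.54, "jaw": 0.8},
    {"tx": 0, "ty": 0.2, "tz": 2, "wx": 0, "wy": 0, "wz": -0.665, "jaw": 0.8},
    {"tx": 0, "ty": 0.2, "tz": 5, "wx": 0, "wy": 0, "wz": -0.665, "jaw": 0.8},
    {"tx": 0, "ty": 0.2, "tz": 7.5, "wx": 0, "wy": 0, "wz": -0.665, "jaw": 0.8},
    {"tx": 0, "ty": 0.2, "tz": 8.9, "wx": 0, "wy": 0, "wz": -0.665, "jaw": 0.8},
    {"tx": 0, "ty": 0.2, "tz": 8.9, "wx": 0, "wy": 0, "wz": -0.665, "jaw": 0.6},
    {"tx": 0, "ty": 0.2, "tz": 8.9, "wx": 0, "wy": 0, "wz": -0.665, "jaw": 0.45},
    {"tx": 0, "ty": 0.2, "tz": 8.9, "wx": 0, "wy": 0, "wz": -0.665, "jaw": 0.3},
    {"tx": 0, "ty": 0.2, "tz": 8.9, "wx": 0, "wy": 0, "wz": -0.665, "jaw": 0.25},
    {"tx": 0, "ty": 0.2, "tz": 8.9, "wx": 0, "wy": 0, "wz": -0.665, "jaw": 0.25},
  ],
  force=30,
)

```text
time: 9.93
ee_pos: [0.3762, 0.2971, 0.0314]
eef_rot: [0.0, 0.197, 0.98, 0.0]
contact_force: [-0.5, 0.4, 1.3]
grip_width: 0.355
grip_force: 30.0
```

```bash
python3 - <<'E'
from h import *
go((.6038,-.0355,.11,85.4))
E
```

```text
t 9.93 p [0.3762 0.2971 0.0314] q6 -0.62 closing 67.3 F [-0.5  0.4  1.3] jaw 0.355 gf 30.0
 cy 85.4 t(cm) [-33.85 -21.87  -7.85] w [ 0.001  0.001 -0.317] q1 -0.06
 cy 265.4 t(cm) [-33.85 -21.87  -7.85] w [ 1.000e-03 -1.000e-03  2.825e+00] q1 -0.06
```

Call:
play_rows(
  commands=[
    {"tx": 0, "ty": 0, "tz": -3, "wx": 0, "wy": 0, "wz": 0, "jaw": 0.25},
    {"tx": 0, "ty": 0, "tz": -8, "wx": 0, "wy": 0, "wz": 0, "jaw": 0.25},
    {"tx": -4, "ty": -2.6, "tz": -8, "wx": 0, "wy": 0, "wz": -0.06, "jaw": 0.25},
    {"tx": -9, "ty": -5.8, "tz": -8, "wx": 0, "wy": 0, "wz": -0.12, "jaw": 0.25},
    {"tx": -14, "ty": -9, "tz": -8, "wx": 0, "wy": 0, "wz": -0.18, "jaw": 0.25},
    {"tx": -19, "ty": -12.3, "tz": -8, "wx": 0, "wy": 0, "wz": -0.24, "jaw": 0.25},
    {"tx": -24, "ty": -15.5, "tz": -8, "wx": 0, "wy": 0, "wz": -0.317, "jaw": 0.25},
    {"tx": -29, "ty": -18.7, "tz": -8, "wx": 0, "wy": 0, "wz": -0.317, "jaw": 0.25},
    {"tx": -33, "ty": -21.3, "tz": -8, "wx": 0, "wy": 0, "wz": -0.317, "jaw": 0.25},
    {"tx": -33.8, "ty": -21.9, "tz": -7.5, "wx": 0, "wy": 0, "wz": -0.317, "jaw": 0.25},
    {"tx": -33.8, "ty": -21.9, "tz": -5, "wx": 0, "wy": 0, "wz": -0.317, "jaw": 0.25},
    {"tx": -33.8, "ty": -21.9, "tz": -4, "wx": 0, "wy": 0, "wz": -0.317, "jaw": 0.25},
  ],
  force=30,
)

```text
time: 11.42
ee_pos: [0.6009, -0.0347, 0.0681]
eef_rot: [-0.002, 0.04, 0.999, 0.0]
contact_force: [-0.4, -0.7, -2.1]
grip_width: 0.36
grip_force: 30.0
```

```bash
python3 - <<'E'
from h import *
cam("side")
go((.6038,-.0355,.0355,85.4))
E
```

```text
t 11.47 p [ 0.6006 -0.0346  0.0673] q6 -1.64 closing 85.5 F [-0.6 -0.2 -3.9] jaw 0.358 gf 30.0
 cy 85.4 t(cm) [-0.35 -0.07  3.18] w [ 0.001 -0.006  0.001] q1 -0.06
 cy 265.4 t(cm) [-0.35 -0.07  3.18] w [ 1.00e-02  1.00e-03 -3.14e+00] q1 -0.06
```

Call:
play_rows(
  commands=[
    {"tx": -0.1, "ty": 0, "tz": 1.5, "wx": 0, "wy": 0, "wz": 0, "jaw": 0.25},
    {"tx": -0.1, "ty": 0, "tz": 2.4, "wx": 0, "wy": 0, "wz": 0, "jaw": 0.25},
    {"tx": -0.1, "ty": 0, "tz": 2.9, "wx": 0, "wy": 0, "wz": 0, "jaw": 0.25},
    {"tx": -0.1, "ty": 0, "tz": 3.1, "wx": 0, "wy": 0, "wz": 0, "jaw": 0.25},
    {"tx": -0.1, "ty": 0, "tz": 3.2, "wx": 0, "wy": 0, "wz": 0, "jaw": 0.25},
    {"tx": -0.1, "ty": 0, "tz": 3.2, "wx": 0, "wy": 0, "wz": 0, "jaw": 0.25},
  ],
  force=30,
)

```text
time: 12.22
ee_pos: [0.6042, -0.0359, 0.0391]
eef_rot: [0.0, 0.04, 0.999, -0.0]
contact_force: [0.4, -0.8, -2.0]
grip_width: 0.358
grip_force: 30.0
```

Call:
play_rows(
  commands=[
    {"tx": 0, "ty": 0, "tz": 0.2, "wx": 0, "wy": 0, "wz": 0, "jaw": 0.25},
    {"tx": 0, "ty": 0, "tz": 0.35, "wx": 0, "wy": 0, "wz": 0, "jaw": 0.25},
    {"tx": 0, "ty": 0, "tz": 0.4, "wx": 0, "wy": 0, "wz": 0, "jaw": 0.25},
    {"tx": 0, "ty": 0, "tz": 0.4, "wx": 0, "wy": 0, "wz": 0, "jaw": 0.25},
  ],
  force=30,
)

```text
time: 12.72
ee_pos: [0.604, -0.0358, 0.0354]
eef_rot: [0.0, 0.04, 0.999, -0.0]
contact_force: [-1.9, 0.0, 2.2]
grip_width: 0.357
grip_force: 30.0
```

Call:
play_rows(
  commands=[
    {"tx": 0, "ty": 0, "tz": 0.4, "wx": 0, "wy": 0, "wz": 0, "jaw": 0.45},
    {"tx": 0, "ty": 0, "tz": 0.4, "wx": 0, "wy": 0, "wz": 0, "jaw": 0.55},
    {"tx": 0, "ty": 0, "tz": 0.4, "wx": 0, "wy": 0, "wz": 0, "jaw": 0.55},
    {"tx": 0, "ty": 0, "tz": -2, "wx": 0, "wy": 0, "wz": 0, "jaw": 0.55},
    {"tx": 0, "ty": 0, "tz": -5, "wx": 0, "wy": 0, "wz": 0, "jaw": 0.55},
    {"tx": 0, "ty": 0, "tz": -8, "wx": 0, "wy": 0, "wz": 0, "jaw": 0.6},
    {"tx": 4, "ty": 1, "tz": -8, "wx": 0, "wy": 0, "wz": 0, "jaw": 0.9},
    {"tx": 9, "ty": 2, "tz": -8, "wx": 0, "wy": 0, "wz": 0, "jaw": 0.9},
    {"tx": 14, "ty": 3, "tz": -8, "wx": 0, "wy": 0, "wz": 0, "jaw": 0.9},
    {"tx": 17, "ty": 3, "tz": -8, "wx": 0, "wy": 0, "wz": 0, "jaw": 0.9},
    {"tx": 17, "ty": 3, "tz": -8, "wx": 0, "wy": 0, "wz": 0, "jaw": 0.9},
  ],
  force=30,
)

```text
time: 14.1
ee_pos: [0.4357, 0.008, 0.1149]
eef_rot: [0.0, 0.04, 0.999, -0.0]
contact_force: [-0.1, -0.6, -0.1]
grip_width: 0.898
grip_force: 0.0
```

```bash
python3 - <<'E'
from h import *
c=cam("side"); cv2.imwrite("pics/side5.png",c["pixels"][160:310,250:450].repeat(3,0).repeat(3,1))
go((.428,.0065,.028,85.5))
E
```

```text
t 14.15 p [0.437  0.0077 0.1152] q6 -1.6 closing 85.4 F [-0.6  0.6  0.3] jaw 0.9 gf 0.0
 cy 85.5 t(cm) [ 0.91 -0.2   8.72] w [-0.     0.002 -0.001] q1 0.02
 cy 265.5 t(cm) [ 0.91 -0.2   8.72] w [3.00e-03 0.00e+00 3.14e+00] q1 0.02
```

View pics/side5.png

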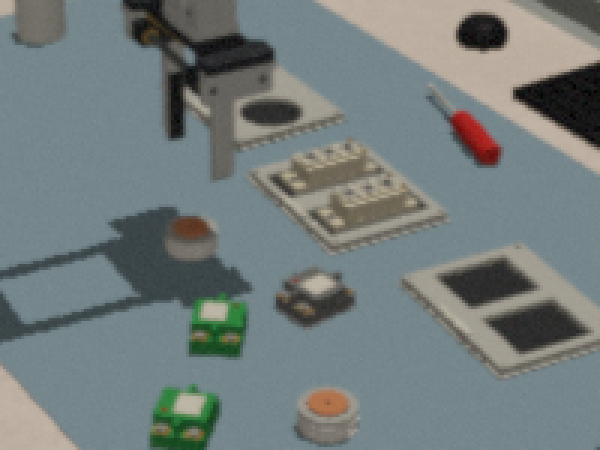

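Both modules now sit in their lane wells, at crop (327,165) and (370,200). Disc one is below the gripper at crop (190,238).

Call:
play_rows(
  commands=[
    {"tx": 0.9, "ty": -0.2, "tz": 3, "wx": 0, "wy": 0, "wz": 0, "jaw": 0.9},
    {"tx": 0.9, "ty": -0.2, "tz": 6, "wx": 0, "wy": 0, "wz": 0, "jaw": 0.9},
    {"tx": 0.9, "ty": -0.2, "tz": 8, "wx": 0, "wy": 0, "wz": 0, "jaw": 0.9},
    {"tx": 0.9, "ty": -0.2, "tz": 8.8, "wx": 0, "wy": 0, "wz": 0, "jaw": 0.9},
    {"tx": 0.9, "ty": -0.2, "tz": 8.8, "wx": 0, "wy": 0, "wz": 0, "jaw": 0.7},
    {"tx": 0.9, "ty": -0.2, "tz": 8.8, "wx": 0, "wy": 0, "wz": 0, "jaw": 0.6},
    {"tx": 0.9, "ty": -0.2, "tz": 8.8, "wx": 0, "wy": 0, "wz": 0, "jaw": 0.5},
    {"tx": 0.9, "ty": -0.2, "tz": 8.8, "wx": 0, "wy": 0, "wz": 0, "jaw": 0.4},
    {"tx": 0.9, "ty": -0.2, "tz": 8.8, "wx": 0, "wy": 0, "wz": 0, "jaw": 0.4},
  ],
  force=35,
)

```text
time: 15.28
ee_pos: [0.4283, 0.0065, 0.0274]
eef_rot: [0.001, 0.04, 0.999, 0.0]
contact_force: [0.6, 0.4, 1.9]
grip_width: 0.525
grip_force: 35.0
```

```bash
python3 - <<'E'
from h import *
go((.6404,.2668,.11,85.5))
E
```

```text
t 15.28 p [0.4283 0.0065 0.0274] q6 -1.61 closing 85.4 F [0.6 0.4 1.9] jaw 0.525 gf 35.0
 cy 85.5 t(cm) [-19.08  27.64  -8.23] w [ 0.     0.002 -0.001] q1 0.39
 cy 265.5 t(cm) [-19.08  27.64  -8.23] w [ 2.00e-03 -0.00e+00  3.14e+00] q1 0.39
```

Call:
play_rows(
  commands=[
    {"tx": 0, "ty": 0, "tz": -3, "wx": 0, "wy": 0, "wz": 0, "jaw": 0.4},
    {"tx": 0, "ty": 0, "tz": -8, "wx": 0, "wy": 0, "wz": 0, "jaw": 0.4},
    {"tx": -2.8, "ty": 4, "tz": -8, "wx": 0, "wy": 0, "wz": 0, "jaw": 0.4},
    {"tx": -6, "ty": 8.7, "tz": -8, "wx": 0, "wy": 0, "wz": 0, "jaw": 0.4},
    {"tx": -9.2, "ty": 13.4, "tz": -8, "wx": 0, "wy": 0, "wz": 0, "jaw": 0.4},
    {"tx": -12.5, "ty": 18, "tz": -8, "wx": 0, "wy": 0, "wz": 0, "jaw": 0.4},
    {"tx": -15.7, "ty": 22.7, "tz": -8, "wx": 0, "wy": 0, "wz": 0, "jaw": 0.4},
    {"tx": -18, "ty": 26.2, "tz": -8, "wx": 0, "wy": 0, "wz": 0, "jaw": 0.4},
    {"tx": -19.1, "ty": 27.6, "tz": -8, "wx": 0, "wy": 0, "wz": 0, "jaw": 0.4},
    {"tx": -19.1, "ty": 27.6, "tz": -6, "wx": 0, "wy": 0, "wz": 0, "jaw": 0.4},
    {"tx": -19.1, "ty": 27.6, "tz": -4, "wx": 0, "wy": 0, "wz": 0, "jaw": 0.4},
    {"tx": -19.1, "ty": 27.6, "tz": -4, "wx": 0, "wy": 0, "wz": 0, "jaw": 0.4},
  ],
  force=35,
)

```text
time: 16.77
ee_pos: [0.6371, 0.2645, 0.0621]
eef_rot: [-0.004, 0.04, 0.999, -0.002]
contact_force: [0.6, -0.7, -2.0]
grip_width: 0.529
grip_force: 35.0
```

```bash
python3 - <<'E'
from h import *
cam("side")
go((.6404,.2668,.0315,85.5))
E
```

```text
t 16.82 p [0.6383 0.265  0.0641] q6 -1.18 closing 85.4 F [ 1.2 -0.1 -2. ] jaw 0.527 gf 35.0
 cy 85.5 t(cm) [-0.21  0.21  3.26] w [-0.002 -0.005 -0.002] q1 0.39
 cy 265.5 t(cm) [-0.21  0.21  3.26] w [-7.000e-03  3.000e-03  3.139e+00] q1 0.39
```

Call:
play_rows(
  commands=[
    {"tx": 0, "ty": 0.1, "tz": 1.5, "wx": 0, "wy": 0, "wz": 0, "jaw": 0.4},
    {"tx": 0, "ty": 0.1, "tz": 2.4, "wx": 0, "wy": 0, "wz": 0, "jaw": 0.4},
    {"tx": 0, "ty": 0.1, "tz": 3.0, "wx": 0, "wy": 0, "wz": 0, "jaw": 0.4},
    {"tx": 0, "ty": 0.1, "tz": 3.3, "wx": 0, "wy": 0, "wz": 0, "jaw": 0.4},
    {"tx": 0, "ty": 0.1, "tz": 3.3, "wx": 0, "wy": 0, "wz": 0, "jaw": 0.4},
    {"tx": 0, "ty": 0.1, "tz": 3.3, "wx": 0, "wy": 0, "wz": 0, "jaw": 0.4},
  ],
  force=35,
)

```text
time: 17.58
ee_pos: [0.6405, 0.2674, 0.0342]
eef_rot: [0.0, 0.04, 0.999, 0.0]
contact_force: [-0.0, 0.3, -0.8]
grip_width: 0.526
grip_force: 35.0
```

Call:
play_rows(
  commands=[
    {"tx": 0, "ty": 0, "tz": 0.15, "wx": 0, "wy": 0, "wz": 0, "jaw": 0.4},
    {"tx": 0, "ty": 0, "tz": 0.25, "wx": 0, "wy": 0, "wz": 0, "jaw": 0.4},
    {"tx": 0, "ty": 0, "tz": 0.3, "wx": 0, "wy": 0, "wz": 0, "jaw": 0.4},
    {"tx": 0, "ty": 0, "tz": 0.3, "wx": 0, "wy": 0, "wz": 0, "jaw": 0.4},
  ],
  force=35,
)

```text
time: 18.08
ee_pos: [0.6403, 0.2674, 0.0315]
eef_rot: [0.0, 0.04, 0.999, 0.0]
contact_force: [-1.7, -0.4, 2.5]
grip_width: 0.52
grip_force: 35.0
```

Call:
play_rows(
  commands=[
    {"tx": 0, "ty": 0, "tz": 0.3, "wx": 0, "wy": 0, "wz": 0, "jaw": 0.6},
    {"tx": 0, "ty": 0, "tz": 0.3, "wx": 0, "wy": 0, "wz": 0, "jaw": 0.7},
    {"tx": 0, "ty": 0, "tz": 0.3, "wx": 0, "wy": 0, "wz": 0, "jaw": 0.7},
    {"tx": 0, "ty": 0, "tz": -2, "wx": 0, "wy": 0, "wz": 0, "jaw": 0.7},
    {"tx": 0, "ty": 0, "tz": -5, "wx": 0, "wy": 0, "wz": 0, "jaw": 0.7},
    {"tx": 0, "ty": 0, "tz": -8, "wx": 0, "wy": 0, "wz": 0, "jaw": 0.9},
    {"tx": 2, "ty": -5, "tz": -8, "wx": 0, "wy": 0, "wz": 0.1, "jaw": 0.9},
    {"tx": 4, "ty": -10, "tz": -8, "wx": 0, "wy": 0, "wz": 0.2, "jaw": 0.9},
    {"tx": 6, "ty": -15.5, "tz": -8, "wx": 0, "wy": 0, "wz": 0.3, "jaw": 0.9},
    {"tx": 8, "ty": -21, "tz": -8, "wx": 0, "wy": 0, "wz": 0.4, "jaw": 0.9},
    {"tx": 10, "ty": -26.5, "tz": -8, "wx": 0, "wy": 0, "wz": 0.5, "jaw": 0.9},
    {"tx": 12, "ty": -32, "tz": -8, "wx": 0, "wy": 0, "wz": 0.5, "jaw": 0.9},
  ],
  force=35,
)

```text
time: 19.58
ee_pos: [0.4942, -0.0436, 0.1106]
eef_rot: [0.0, 0.286, 0.958, -0.0]
contact_force: [0.8, -0.9, 0.6]
grip_width: 0.901
grip_force: 0.0
```

```bash
python3 - <<'E'
from h import *
go((.3776,-.2915,.115,57))
E
```

```text
t 19.57 p [ 0.4942 -0.0436  0.1106] q6 -1.19 closing 56.8 F [ 0.8 -0.9  0.6] jaw 0.901 gf 0.0
 cy 57 t(cm) [ -3.83 -27.12  -0.44] w [ 0.     0.001 -0.004] q1 -0.66
 cy 237 t(cm) [ -3.83 -27.12  -0.44] w [ 1.000e-03 -0.000e+00  3.138e+00] q1 -0.66
```

Call:
play_rows(
  commands=[
    {"tx": -0.8, "ty": -5.5, "tz": 0, "wx": 0, "wy": 0, "wz": 0, "jaw": 0.9},
    {"tx": -1.6, "ty": -11, "tz": 0, "wx": 0, "wy": 0, "wz": 0, "jaw": 0.9},
    {"tx": -2.4, "ty": -16.5, "tz": 0, "wx": 0, "wy": 0, "wz": 0, "jaw": 0.9},
    {"tx": -3.2, "ty": -22, "tz": 0, "wx": 0, "wy": 0, "wz": 0, "jaw": 0.9},
    {"tx": -3.8, "ty": -26, "tz": 0, "wx": 0, "wy": 0, "wz": 0, "jaw": 0.9},
    {"tx": -3.8, "ty": -27.1, "tz": 0, "wx": 0, "wy": 0, "wz": 0, "jaw": 0.9},
    {"tx": -3.8, "ty": -27.1, "tz": 0, "wx": 0, "wy": 0, "wz": 0, "jaw": 0.9},
  ],
  force=35,
)

```text
time: 20.45
ee_pos: [0.3783, -0.2894, 0.1105]
eef_rot: [-0.0, 0.286, 0.958, 0.0]
contact_force: [0.1, -0.4, 0.4]
grip_width: 0.901
grip_force: 0.0
```

```bash
python3 - <<'E'
from h import *
c=cam("side"); cv2.imwrite("pics/side6.png",c["pixels"][160:350,250:470].repeat(3,0).repeat(3,1))
go((.3776,-.2915,.0275,57))
E
```

```text
t 20.5 p [ 0.3787 -0.2888  0.1105] q6 -1.76 closing 56.8 F [ 0.5  0.1 -0.6] jaw 0.898 gf 0.0
 cy 57 t(cm) [-0.06 -0.29  8.3 ] w [ 0.001 -0.    -0.004] q1 -0.66
 cy 237 t(cm) [-0.06 -0.29  8.3 ] w [-0.000e+00 -1.000e-03  3.138e+00] q1 -0.66
```

View pics/side6.png

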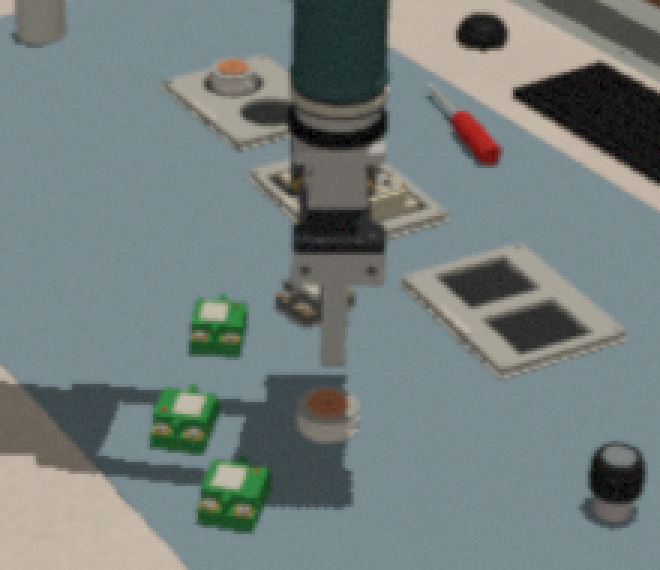

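Disc one is in the far round well at crop (232,78). The gripper is above disc two at crop (327,410), clear of the green boxes.

Call:
play_rows(
  commands=[
    {"tx": 0, "ty": -0.2, "tz": 3, "wx": 0, "wy": 0, "wz": 0, "jaw": 0.9},
    {"tx": 0, "ty": -0.2, "tz": 6, "wx": 0, "wy": 0, "wz": 0, "jaw": 0.9},
    {"tx": 0, "ty": -0.2, "tz": 7.7, "wx": 0, "wy": 0, "wz": 0, "jaw": 0.9},
    {"tx": 0, "ty": -0.2, "tz": 8.3, "wx": 0, "wy": 0, "wz": 0, "jaw": 0.9},
    {"tx": 0, "ty": -0.2, "tz": 8.3, "wx": 0, "wy": 0, "wz": 0, "jaw": 0.7},
    {"tx": 0, "ty": -0.2, "tz": 8.3, "wx": 0, "wy": 0, "wz": 0, "jaw": 0.6},
    {"tx": 0, "ty": -0.2, "tz": 8.3, "wx": 0, "wy": 0, "wz": 0, "jaw": 0.5},
    {"tx": 0, "ty": -0.2, "tz": 8.3, "wx": 0, "wy": 0, "wz": 0, "jaw": 0.4},
    {"tx": 0, "ty": -0.2, "tz": 8.3, "wx": 0, "wy": 0, "wz": 0, "jaw": 0.4},
  ],
  force=35,
)

```text
time: 21.62
ee_pos: [0.3776, -0.2917, 0.0284]
eef_rot: [0.001, 0.286, 0.958, -0.0]
contact_force: [0.1, -0.2, 2.2]
grip_width: 0.524
grip_force: 35.0
```

```bash
python3 - <<'E'
from h import *
go((.6378,.1869,.12,57))
E
```

```text
t 21.62 p [ 0.3776 -0.2917  0.0284] q6 -1.77 closing 56.8 F [ 0.1 -0.2  2.2] jaw 0.524 gf 35.0
 cy 57 t(cm) [ 4.45 54.29 -9.18] w [-0.     0.001 -0.004] q1 0.29
 cy 237 t(cm) [ 4.45 54.29 -9.18] w [2.000e-03 0.000e+00 3.138e+00] q1 0.29
```

Call:
play_rows(
  commands=[
    {"tx": 0, "ty": 0, "tz": -4, "wx": 0, "wy": 0, "wz": 0, "jaw": 0.4},
    {"tx": 0, "ty": 1, "tz": -9, "wx": 0, "wy": 0, "wz": 0, "jaw": 0.4},
    {"tx": 0.5, "ty": 6, "tz": -9, "wx": 0, "wy": 0, "wz": 0, "jaw": 0.4},
    {"tx": 1, "ty": 11.5, "tz": -9, "wx": 0, "wy": 0, "wz": 0, "jaw": 0.4},
    {"tx": 1.4, "ty": 17, "tz": -9, "wx": 0, "wy": 0, "wz": 0, "jaw": 0.4},
    {"tx": 1.8, "ty": 22.5, "tz": -9, "wx": 0, "wy": 0, "wz": 0, "jaw": 0.4},
    {"tx": 2.3, "ty": 28, "tz": -9, "wx": 0, "wy": 0, "wz": 0, "jaw": 0.4},
    {"tx": 2.8, "ty": 33.5, "tz": -9, "wx": 0, "wy": 0, "wz": 0, "jaw": 0.4},
    {"tx": 3.2, "ty": 39, "tz": -9, "wx": 0, "wy": 0, "wz": 0, "jaw": 0.4},
    {"tx": 3.7, "ty": 44.5, "tz": -9, "wx": 0, "wy": 0, "wz": 0, "jaw": 0.4},
    {"tx": 4.2, "ty": 50, "tz": -9, "wx": 0, "wy": 0, "wz": 0, "jaw": 0.4},
    {"tx": 4.4, "ty": 54, "tz": -9, "wx": 0, "wy": 0, "wz": 0, "jaw": 0.4},
  ],
  force=35,
)

```text
time: 23.12
ee_pos: [0.6364, 0.1868, 0.1163]
eef_rot: [-0.001, 0.285, 0.958, -0.0]
contact_force: [0.4, -0.1, -2.1]
grip_width: 0.526
grip_force: 35.0
```

```bash
python3 - <<'E'
from h import *
cam("side");cam("side")
go((.6378,.1869,.0325,57))
E
```

```text
t 23.23 p [0.6367 0.1883 0.1157] q6 -0.79 closing 57.0 F [ 0.4 -0.4 -2.7] jaw 0.528 gf 35.0
 cy 57 t(cm) [-0.18 -0.06  8.32] w [-0.    -0.002  0.   ] q1 0.29
 cy 237 t(cm) [-0.18 -0.06  8.32] w [ 3.000e-03 -0.000e+00 -3.141e+00] q1 0.29
```

Call:
play_rows(
  commands=[
    {"tx": -0.1, "ty": 0, "tz": 3, "wx": 0, "wy": 0, "wz": 0, "jaw": 0.4},
    {"tx": -0.1, "ty": 0, "tz": 5.5, "wx": 0, "wy": 0, "wz": 0, "jaw": 0.4},
    {"tx": -0.1, "ty": 0, "tz": 7, "wx": 0, "wy": 0, "wz": 0, "jaw": 0.4},
    {"tx": -0.1, "ty": 0, "tz": 7.7, "wx": 0, "wy": 0, "wz": 0, "jaw": 0.4},
    {"tx": -0.1, "ty": 0, "tz": 8.0, "wx": 0, "wy": 0, "wz": 0, "jaw": 0.4},
    {"tx": -0.1, "ty": 0, "tz": 8.1, "wx": 0, "wy": 0, "wz": 0, "jaw": 0.4},
    {"tx": -0.1, "ty": 0, "tz": 8.1, "wx": 0, "wy": 0, "wz": 0, "jaw": 0.4},
  ],
  force=35,
)

```text
time: 24.1
ee_pos: [0.6377, 0.1841, 0.0377]
eef_rot: [0.001, 0.286, 0.958, 0.0]
contact_force: [-0.6, -0.2, -1.3]
grip_width: 0.52
grip_force: 35.0
```

Call:
play_rows(
  commands=[
    {"tx": 0.1, "ty": 0.2, "tz": 0.2, "wx": 0, "wy": 0, "wz": 0, "jaw": 0.4},
    {"tx": 0.1, "ty": 0.2, "tz": 0.4, "wx": 0, "wy": 0, "wz": 0, "jaw": 0.4},
    {"tx": 0.1, "ty": 0.2, "tz": 0.5, "wx": 0, "wy": 0, "wz": 0, "jaw": 0.4},
    {"tx": 0.1, "ty": 0.2, "tz": 0.55, "wx": 0, "wy": 0, "wz": 0, "jaw": 0.4},
    {"tx": 0.1, "ty": 0.2, "tz": 0.55, "wx": 0, "wy": 0, "wz": 0, "jaw": 0.4},
  ],
  force=35,
)

```text
time: 24.72
ee_pos: [0.6375, 0.1865, 0.0324]
eef_rot: [0.0, 0.286, 0.958, 0.0]
contact_force: [-3.5, 0.1, 5.5]
grip_width: 0.529
grip_force: 35.0
```

Call:
play_rows(
  commands=[
    {"tx": 0.1, "ty": 0.2, "tz": 0, "wx": 0, "wy": 0, "wz": 0, "jaw": 0.6},
    {"tx": 0, "ty": 0, "tz": 0, "wx": 0, "wy": 0, "wz": 0, "jaw": 0.68},
    {"tx": 0, "ty": 0, "tz": 0, "wx": 0, "wy": 0, "wz": 0, "jaw": 0.68},
    {"tx": 0, "ty": 0, "tz": -2, "wx": 0, "wy": 0, "wz": 0, "jaw": 0.68},
    {"tx": 0, "ty": 0, "tz": -5, "wx": 0, "wy": 0, "wz": 0, "jaw": 0.68},
    {"tx": 0, "ty": 0, "tz": -8.5, "wx": 0, "wy": 0, "wz": 0, "jaw": 0.85},
    {"tx": -0.5, "ty": -5, "tz": -8.5, "wx": 0, "wy": 0, "wz": -0.15, "jaw": 0.85},
    {"tx": -1, "ty": -10.5, "tz": -8.5, "wx": 0, "wy": 0, "wz": -0.3, "jaw": 0.85},
    {"tx": -1.6, "ty": -16, "tz": -8.5, "wx": 0, "wy": 0, "wz": -0.45, "jaw": 0.85},
    {"tx": -2.1, "ty": -21.5, "tz": -8.5, "wx": 0, "wy": 0, "wz": -0.6, "jaw": 0.85},
    {"tx": -2.7, "ty": -27, "tz": -8.5, "wx": 0, "wy": 0, "wz": -0.69, "jaw": 0.85},
    {"tx": -3.2, "ty": -32, "tz": -8.5, "wx": 0, "wy": 0, "wz": -0.69, "jaw": 0.85},
  ],
  force=30,
)

```text
time: 26.22
ee_pos: [0.4885, -0.1008, 0.1182]
eef_rot: [0.001, -0.055, 0.998, -0.001]
contact_force: [-0.3, -0.6, -0.0]
grip_width: 0.853
grip_force: 0.0
```

```bash
python3 - <<'E'
from h import *
c=cam("side");cv2.imwrite("pics/side7.png",c["pixels"][160:350,250:470].repeat(3,0).repeat(3,1))
go((.469,-.1405,.12,96.5))
E
```

```text
t 26.27 p [ 0.486  -0.1055  0.1181] q6 -2.0 closing 96.1 F [-1.  -2.6  0.4] jaw 0.855 gf 0.0
 cy 96.5 t(cm) [ 2.06 -3.3  -0.17] w [-0.006 -0.001 -0.008] q1 -0.29
 cy 276.5 t(cm) [ 2.06 -3.3  -0.17] w [-1.000e-03  9.000e-03  3.134e+00] q1 -0.29
```

View pics/side7.png

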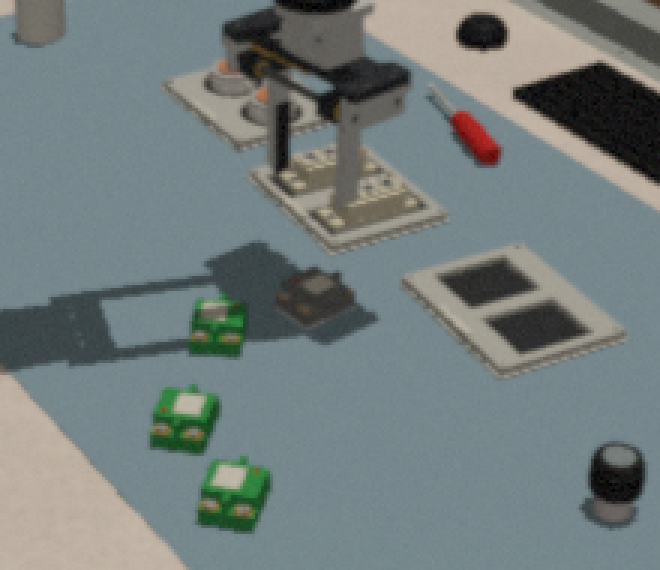

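Both discs are in the round wells, at crop (230,80) and (268,105). The relay is at crop (315,295). I'll centre over it next.

Call:
play_rows(
  commands=[
    {"tx": 1.8, "ty": -3.0, "tz": 0, "wx": 0, "wy": 0, "wz": 0, "jaw": 0.85},
    {"tx": 1.8, "ty": -3.0, "tz": 2, "wx": 0, "wy": 0, "wz": 0, "jaw": 0.85},
    {"tx": 1.8, "ty": -3.0, "tz": 4, "wx": 0, "wy": 0, "wz": 0, "jaw": 0.85},
    {"tx": 1.8, "ty": -3.0, "tz": 4, "wx": 0, "wy": 0, "wz": 0, "jaw": 0.85},
  ],
)

```text
time: 26.78
ee_pos: [0.4736, -0.1305, 0.076]
eef_rot: [-0.001, -0.055, 0.998, 0.0]
contact_force: [0.2, 0.2, 0.6]
grip_width: 0.85
grip_force: 0.0
```

```bash
python3 - <<'E'
from h import *
go((.469,-.1405,.029,96.5))
E
```

```text
t 26.77 p [ 0.4736 -0.1305  0.076 ] q6 -2.07 closing 96.3 F [0.2 0.2 0.6] jaw 0.85 gf 0.0
 cy 96.5 t(cm) [ 0.56 -0.95  4.7 ] w [ 0.001 -0.002 -0.003] q1 -0.29
 cy 276.5 t(cm) [ 0.56 -0.95  4.7 ] w [-2.000e-03 -1.000e-03  3.138e+00] q1 -0.29
```

Call:
play_rows(
  commands=[
    {"tx": 0.6, "ty": -0.9, "tz": 0, "wx": 0, "wy": 0, "wz": 0, "jaw": 0.85},
    {"tx": 0.6, "ty": -0.9, "tz": 2, "wx": 0, "wy": 0, "wz": 0, "jaw": 0.85},
    {"tx": 0.6, "ty": -0.9, "tz": 4, "wx": 0, "wy": 0, "wz": 0, "jaw": 0.85},
    {"tx": 0.6, "ty": -0.9, "tz": 4.7, "wx": 0, "wy": 0, "wz": 0, "jaw": 0.85},
    {"tx": 0.6, "ty": -0.9, "tz": 4.7, "wx": 0, "wy": 0, "wz": 0, "jaw": 0.7},
    {"tx": 0.6, "ty": -0.9, "tz": 4.7, "wx": 0, "wy": 0, "wz": 0, "jaw": 0.6},
    {"tx": 0.6, "ty": -0.9, "tz": 4.7, "wx": 0, "wy": 0, "wz": 0, "jaw": 0.5},
    {"tx": 0.6, "ty": -0.9, "tz": 4.7, "wx": 0, "wy": 0, "wz": 0, "jaw": 0.35},
    {"tx": 0.6, "ty": -0.9, "tz": 4.7, "wx": 0, "wy": 0, "wz": 0, "jaw": 0.35},
    {"tx": 0.6, "ty": -0.9, "tz": 4.7, "wx": 0, "wy": 0, "wz": 0, "jaw": 0.35},
  ],
  force=30,
)

```text
time: 28.02
ee_pos: [0.4697, -0.1404, 0.0298]
eef_rot: [0.0, -0.055, 0.998, -0.0]
contact_force: [-1.0, 0.2, 4.0]
grip_width: 0.473
grip_force: 30.0
```

```bash
python3 - <<'E'
from h import *
go((.6196,-.2003,.11,84))
E
```

```text
t 28.02 p [ 0.4697 -0.1404  0.0298] q6 -2.09 closing 96.3 F [-1.   0.2  4. ] jaw 0.473 gf 30.0
 cy 84 t(cm) [-14.25  -7.61  -8.  ] w [-0.     0.001  0.215] q1 -0.31
 cy 264 t(cm) [-14.25  -7.61  -8.  ] w [-1.000e-03 -0.000e+00 -2.927e+00] q1 -0.31
```

Call:
play_rows(
  commands=[
    {"tx": 0, "ty": 0, "tz": -4, "wx": 0, "wy": 0, "wz": 0, "jaw": 0.35},
    {"tx": -1, "ty": -0.5, "tz": -8, "wx": 0, "wy": 0, "wz": 0, "jaw": 0.35},
    {"tx": -5, "ty": -2.6, "tz": -8, "wx": 0, "wy": 0, "wz": 0.1, "jaw": 0.35},
    {"tx": -9.5, "ty": -5, "tz": -8, "wx": 0, "wy": 0, "wz": 0.2, "jaw": 0.35},
    {"tx": -13, "ty": -7, "tz": -8, "wx": 0, "wy": 0, "wz": 0.215, "jaw": 0.35},
    {"tx": -14.2, "ty": -7.6, "tz": -8, "wx": 0, "wy": 0, "wz": 0.215, "jaw": 0.35},
    {"tx": -14.2, "ty": -7.6, "tz": -6, "wx": 0, "wy": 0, "wz": 0.215, "jaw": 0.35},
    {"tx": -14.2, "ty": -7.6, "tz": -3, "wx": 0, "wy": 0, "wz": 0.215, "jaw": 0.35},
    {"tx": -14.2, "ty": -7.6, "tz": -2, "wx": 0, "wy": 0, "wz": 0.215, "jaw": 0.35},
    {"tx": -14.2, "ty": -7.6, "tz": -2, "wx": 0, "wy": 0, "wz": 0.215, "jaw": 0.35},
    {"tx": -14.2, "ty": -7.6, "tz": -2, "wx": 0, "wy": 0, "wz": 0.215, "jaw": 0.35},
  ],
  force=30,
)

```text
time: 29.4
ee_pos: [0.6193, -0.2005, 0.0505]
eef_rot: [0.001, 0.052, 0.999, -0.0]
contact_force: [0.5, 0.2, -1.3]
grip_width: 0.475
grip_force: 30.0
```

```bash
python3 - <<'E'
from h import *
go((.6196,-.2003,.0338,84))
E
```

```text
t 29.4 p [ 0.6193 -0.2005  0.0505] q6 -1.87 closing 84.0 F [ 0.5  0.2 -1.3] jaw 0.475 gf 30.0
 cy 84 t(cm) [-0.03  0.03  1.67] w [-0.001  0.002 -0.   ] q1 -0.31
 cy 264 t(cm) [-0.03  0.03  1.67] w [3.000e-03 1.000e-03 3.142e+00] q1 -0.31
```

Call:
play_rows(
  commands=[
    {"tx": 0, "ty": 0, "tz": 0.8, "wx": 0, "wy": 0, "wz": 0, "jaw": 0.35},
    {"tx": 0, "ty": 0, "tz": 1.3, "wx": 0, "wy": 0, "wz": 0, "jaw": 0.35},
    {"tx": 0, "ty": 0, "tz": 1.6, "wx": 0, "wy": 0, "wz": 0, "jaw": 0.35},
    {"tx": 0, "ty": 0, "tz": 1.7, "wx": 0, "wy": 0, "wz": 0, "jaw": 0.35},
    {"tx": 0, "ty": 0, "tz": 1.7, "wx": 0, "wy": 0, "wz": 0, "jaw": 0.35},
    {"tx": 0, "ty": 0, "tz": 1.7, "wx": 0, "wy": 0, "wz": 0, "jaw": 0.35},
  ],
  force=30,
)

```text
time: 30.15
ee_pos: [0.6187, -0.2003, 0.0338]
eef_rot: [-0.0, 0.052, 0.999, -0.0]
contact_force: [-2.0, 0.9, 5.7]
grip_width: 0.476
grip_force: 30.0
```

Call:
play_rows(
  commands=[
    {"tx": 0, "ty": 0, "tz": 0, "wx": 0, "wy": 0, "wz": 0, "jaw": 0.55},
    {"tx": 0, "ty": 0, "tz": 0, "wx": 0, "wy": 0, "wz": 0, "jaw": 0.65},
    {"tx": 0, "ty": 0, "tz": 0, "wx": 0, "wy": 0, "wz": 0, "jaw": 0.65},
    {"tx": 0, "ty": 0, "tz": -3, "wx": 0, "wy": 0, "wz": 0, "jaw": 0.65},
    {"tx": 0, "ty": 0, "tz": -8, "wx": 0, "wy": 0, "wz": 0, "jaw": 0.65},
    {"tx": 0, "ty": 0, "tz": -14, "wx": 0, "wy": 0, "wz": 0, "jaw": 0.65},
    {"tx": 5, "ty": -2, "tz": -17, "wx": 0, "wy": 0, "wz": 0, "jaw": 0.65},
    {"tx": 11, "ty": -6, "tz": -17, "wx": 0, "wy": 0, "wz": 0, "jaw": 0.65},
    {"tx": 17, "ty": -10, "tz": -17, "wx": 0, "wy": 0, "wz": 0, "jaw": 0.65},
    {"tx": 23, "ty": -12, "tz": -17, "wx": 0, "wy": 0, "wz": 0, "jaw": 0.65},
    {"tx": 28, "ty": -13, "tz": -17, "wx": 0, "wy": 0, "wz": 0, "jaw": 0.65},
    {"tx": 28, "ty": -13, "tz": -17, "wx": 0, "wy": 0, "wz": 0, "jaw": 0.65},
  ],
  force=30,
)

```text
time: 31.65
ee_pos: [0.3241, -0.3007, 0.2023]
eef_rot: [0.0, 0.055, 0.999, -0.0]
contact_force: [0.0, -0.5, -0.7]
grip_width: 0.653
grip_force: 0.0
```

```bash
python3 - <<'E'
from h import *
c=cam("top");a=c["pixels"][130:270,70:550]
cv2.imwrite("pics/top9.png",cv2.resize(a,None,fx=1.66,fy=1.66,interpolation=cv2.INTER_CUBIC))
for n in H:
    if "tray" in n: continue
    for o in find(c,"top",n,H[n]+(0 if n in("bottle","eyepiece") else .008)): print(n,*o)
c=cam("side");cv2.imwrite("pics/side9.png",c["pixels"][150:300,280:480].repeat(4,0).repeat(4,1))
E
```

```text
module_1 [0.6098 0.0431] [610.   43.3] 94 35 -4.7 [301, 188] 0.94 [139 156 157]
module_1 [ 0.6006 -0.0372] [600.4 -36.9] 94 34 -6.2 [334, 192] 0.78 [140 157 158]
disc_1 [0.6367 0.1855] [636.6 185.1] 51 49 1.2 [243, 177] 0.59 [104 126 157]
disc_1 [0.6398 0.2665] [640.1 266.5] 53 51 47.0 [210, 176] 0.59 [102 123 152]
relay [ 0.3702 -0.1336] [ 370.9 -133.5] 61 51 49.9 [374, 286] 0.69 [ 94 138  99]
relay [ 0.6102 -0.2431] [ 612.1 -237.8] 169 137 84.0 [418, 189] 0.68 [119 126 125]
relay [ 0.6173 -0.2009] [ 617.6 -200.9] 66 49 -0.9 [401, 186] 0.64 [ 98 108 111]
relay [ 0.2599 -0.3337] [ 259.7 -333.9] 61 51 44.6 [458, 333] 0.58 [40 64 40]
relay [ 0.2914 -0.2189] [ 290.5 -219.2] 48 20 -45.5 [410, 320] 0.45 [51 88 57]
bottle [0.5264 0.5065] [527.8 507.3] 92 59 63.9 [103, 217] 0.8 [103 107 105]
bottle [ 0.591  -0.0354] [590.3 -34.9] 93 35 -3.1 [334, 192] 0.43 [137 153 154]
eyepiece [ 0.5046 -0.4989] [ 504.5 -498.4] 50 42 -89.6 [524, 232] 0.83 [51 50 46]
```

View pics/top9.png

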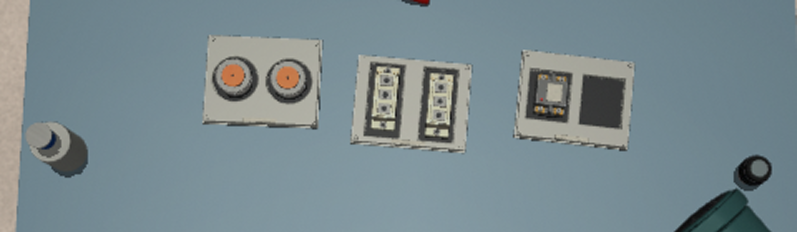

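View pics/side9.png

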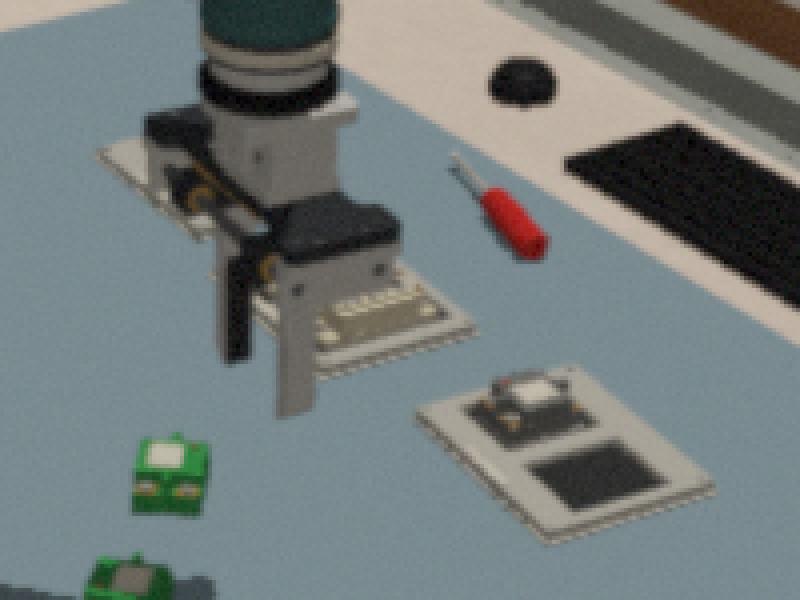

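Both views show all five devices inside their wells with dark foam visible around each one. The discs are at crop (235,77) and (289,79), the modules at (385,97) and (437,100), and the relay at (551,95). The bottle and eyepiece haven't moved.

```bash
python3 -c "
from bench import robot
print(robot.finish_job())"
```

```text
the job is handed in; nothing more can be done
None
```

I put all five devices back in wells of their own in the matching trays (modules in lanes, discs in round, relay in square) and handed the job in at about 32 s; final camera views showed each inside its well, with the bottle and eyepiece unmoved.

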